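# Coat a bioassay bottle and clip it on the rotator

## Task

Coat the inside of the narrow-necked bottle lying in the white rack: lift it, tip it cap end down to about 40 degrees from level for two seconds, then the other way, cap end up at about 40 degrees, for two seconds, then hold it level for a second. Then press it into the empty pair of spring clips on the rotator's sloping plate until it is fully home in both, centred, its cap on the same side as the cap of the bottle clipped opposite, and let go. Keep the bottle off the bench, never tip it steeper than 60 degrees, and leave the other glassware and the rotor as they stand.

Things in the scene. Friction and masses are not known exactly. Their poses are not given: they have to be found in the camera images.
- bottle: Clear glass bottle lying in the rack: straight round body 50 mm diameter, 104 mm long, white paper band round its middle, then shoulder, narrow neck and black cap; 148 mm over all, 0.12 to 0.23 kg, may be gripped with 40 N. Origin on its axis at the middle of the straight body (bottom face at y = -52 mm, body's end at +52); y runs along the bottle to the cap. Turn about y is arbitrary.
- bottle_cap (a point): Centre of the bottle's black screw cap (38 mm diameter, 24 mm long), on the bottle's axis 84 mm from the body's middle; the bottle's end is 12 mm beyond.
- rack: White plastic cradle rack, 215 x 100 mm, fixed. Two places for lying bottles at its x = -50 and +50 mm, both along its y: V notches in two 10 mm wide rails at y = -40 and +40 mm, at most 37 mm high. A bottle lies with its axis 47 mm over the bench. Between the rails there is only a 6 mm base plate, so fingers can reach down round a bottle's middle. Origin: centre of its underside.
- lying_jar: Straight-sided clear jar in the rack's other place: 50 mm diameter (lid 54), 110 mm long, no neck, wide brass-coloured lid with dark gauze. Leave it there. Origin on its axis, 52 mm from its bottom face; y towards the lid.
- station (a point): Where the middle of the bottle's body lies when home in the empty clips, on the plate's near side. z: outward normal of the rotor plate, 35 degrees from vertical, leaning towards the rotator's front; y: the line the bottle lies along, cap to +y; x: up the slope. The rotor stands up to 0.3 rad round either way, so y may slope. The flat plate (256 mm diameter) is 44 mm below this point along z.
- clip_left (a point): Centre of the throat of one sprung clip of the empty pair, 36 mm along the station's +y and 16 mm above the station along z; same axes. Steel strip 12 mm wide, two sprung arms with flared lips that reach 14 mm above this point; throat 40 mm wide, so each arm yields 5 mm as the body passes. Between the two clips 60 mm is free for fingers, down to 2 mm over the plate.
- clip_right (a point): The same for the other clip, 36 mm along the station's -y. Pressed straight along the station's -z, the bottle meets the lips with its axis about 32 mm above the station; it takes 10 to 22 N in all, most at 26 to 14 mm before home; from about 7 mm before home the arms snap in over it and press it down on rubber pads that stop it at home. Plate and clips' feet do not give.
- loaded_bottle (a point): Middle of the body of a like bottle already clipped on the far side of the rotor plate, 116 mm from the station along its +x and at the same height over the plate; same axes, cap to +y. It is fixed to the rotor: leave it alone.
- rotator: Bench rotator, fixed: white base 200 x 190 x 70 mm with a knob and switch in front, a yoke and an inclined gear head carrying the round rotor plate, whose centre is 165 mm over the bench; highest part 280 mm. The plate is geared and resists turning. Origin: on the bench under the plate's centre; -x is its front.
- jar: Loose upright specimen jar with brass-coloured gauze lid, 72 mm diameter, 91 mm tall, between rack and rotator. Leave it. Origin: centre of its underside. (Far to the robot's left, beyond y = 0.43 m, stands a fixed grey tote of jars, 110 mm high.)
- dish: Loose clear Petri dish, 94 mm diameter, 16 mm high, flat on the bench in front of the robot. Leave it. Origin: centre of its underside.
Not all that is in view belongs to the job. What is shaped like the bottle but blue is not meant.

How it is judged (in metres and radians):
On the way, in this order (a step that is already met when the one before it is completed fails the run):
1. bottle held clear of rack, rotator and bench, cap end 30 to 50 degrees below level, for 1.5 s (angle between bottle's own y axis and vertical between 2.094 and 2.443 rad and contact force between bottle and rack below 0.1 N and contact force between bottle and rotator below 0.1 N and height (world z) of bottle above 0.06 m and height (world z) of bottle_cap above 0.03 m), for 1.5 s.
2. then cap end 30 to 50 degrees above level, still held clear, for 1.5 s (angle between bottle's own y axis and vertical between 0.698 and 1.047 rad and contact force between bottle and rack below 0.1 N and contact force between bottle and rotator below 0.1 N and height (world z) of bottle above 0.06 m and height (world z) of bottle_cap above 0.03 m), for 1.5 s.
3. then level within 8 degrees, still held clear, for 0.7 s (angle between bottle's own y axis and vertical between 1.431 and 1.71 rad and contact force between bottle and rack below 0.1 N and contact force between bottle and rotator below 0.1 N and height (world z) of bottle above 0.06 m and height (world z) of bottle_cap above 0.03 m), for 0.7 s.
At the end, for the whole second after the job is handed in: The bottle is at rest, let go and home in both clips: the middle of its body within 4 mm of the station across the clips and in depth and within 9 mm along them, its axis within 4 degrees of the station's y, cap towards +y (x of bottle in the frame of station between -0.004 and 0.004 m and z of bottle in the frame of station between -0.004 and 0.004 m and y of bottle in the frame of station between -0.009 and 0.009 m and angle between the y axis of bottle and the y axis of station, either way round below 0.07 rad and linear speed of bottle below 0.02 m/s and y of each of bottle_cap, bottle_cap, bottle_cap, bottle_cap, bottle_cap, bottle_cap in the frame of station above 0.05 m); the robot touches nothing.
It fails at once if the bottle tipped steeper than 60 degrees, either way (angle between bottle's own y axis and vertical above 2.62 rad or angle between bottle's own y axis and vertical below 0.52 rad).
It fails at once if the bottle set or dropped on the bench (height (world z) of bottle below 0.036 m or height (world z) of bottle_cap below 0.022 m).
It fails at once if the jar in the rack moved more than 15 mm (distance of lying_jar from where it was at the start of the episode above 0.015 m).
It fails at once if the standing jar or the dish moved more than 20 mm (distance of any of jar, dish from where it was at the start of the episode above 0.02 m).
It fails at once if the rotor turned, its station moved more than 8 mm (distance of station from where it was at the start of the episode above 0.008 m).
It also fails if it takes over 54 s, if anything falls off the work surface, if the arm or the gripper's body presses on something with over 40 N, if the wrist force passes 120 N, or if a joint passes its speed limit or range.

## Robot

A 7-joint arm with a two-finger parallel gripper is mounted at the origin on the work surface. World frame = base frame: x ahead of the robot, y to its left, z up, the work surface at z = 0. Lengths are in m, angles in degrees, forces in N, time in s.
With the tool pointing down it reaches from about 0.425 to 0.875 m from the base axis. Payload 4.7 kg.
Tool frame: the origin (TCP) lies midway between the tips of the shut fingers; the grasp point (between the pads) lies 19 mm behind it; z points along the fingers, y is the direction in which the jaws open and shut (so a half turn about z gives the same grasp; the last joint's range is limited). The gripper opens to 87 mm and grips with 3 to 60 N. Pads are 19 mm wide; open, the fingers measure 117 mm over their backs; the gripper's body (75 mm by 190 mm) begins 51 mm behind the grasp point.
Start: joints at [-73.791, 18.392, -4.016, 83.108, 1.295, 78.541, -3.26], TCP at [0.173, 0.627, 0.223] pointing down, gripper open.
Joint ranges: [-163.93, 163.93], [-17.29, 119.83], [-79.2, 71.16], [3.27, 140.29], [-89.18, 269.18], [5.43, 117.66], [-154.24, 154.24]. Speed limits (degrees/s): [147.25, 147.25, 180, 180, 180, 180, 180].

## Interface

Orientations are given as [roll, pitch, yaw] about the fixed x, y, z axes, in that order (R = Rz(yaw) Ry(pitch) Rx(roll)).
In Python, from cell import env gives the robot as it stands. The module is installed in compiled form; this text tells all that it offers.
- The arm moves only by the tool servo_tool, never from a script. Its argument "plan" is a list of rows, each a list of 3 entries, a list of its own where there are three numbers: the opening, from 0 (shut) to 1 (fully open), then the shift along the tool's x, y, z in cm, then the turn, a rotation vector about the tool's x, y, z in degrees. A call has 1 to 20 rows; each row shifts and turns the pose as measured when the row begins, along the tool's axes as they then stand; what a row does not reach is not made up. A row lasts 1/12 s, in which the tool goes at most 41.7 mm and 7.16 degrees, less where a joint would pass 70% of its speed; a pose out of reach is approached as far as the arm can. A call is refused whole if a number of a shift passes 4.17 or a number of a turn 7.16, either way. A call with a gripper value outside its range is refused whole. The fingers move at their own pace and stop on an object; "force" is the grip in N (left out, the last holds). Time passes only in rows, so rows that do not move let the fingers close. It gives the time, the measured TCP pose, the force and the opening at its end, in the units of the state.
- env.get_obs(): the state, without advancing time (a new reading comes with each control period).
- env.read_camera(name): name is "scene" or "side" or "wrist"; returns a dict with "image" (420x560x3 uint8, blue, green, red), "fx", "fy", "cx", "cy" (pixels), "rvec" (rotation vector, rad) and "tvec" (3), from world to camera coordinates, as OpenCV has them; the wrist camera has in their place "T_tool_cam" (4x4, takes a point from camera to tool coordinates, whose origin is the TCP and whose axes are the flange's). Camera axes: x right, y down, z forward; pixel columns grow to the right and rows downward; lengths in m; the calibration is good to about 2 mm. A picture is of the moment at which its call begins: read the wrist's pose just before it. There is no depth.
- env.sign_off(): hands the job in, once; it reports no verdict.
The state is a dict: "time_s": time; "qpos": joint angles; "joint_velocities": joint speeds; "effort": joint torques, N m; "tool_pos": TCP position; "tool_rot": TCP orientation; "force": force on the tool from outside, world axes, zero at the start; "wrist_torque": the same for the moment, N m; "grip_width": finger opening in m.
Only numpy, scipy, OpenCV 4.12 (cv2) and the standard library are available. Lean on these libraries where they do the work, as an engineer would, in place of code of your own. Each camera call takes 0.05 s, during which the arm holds its last target. There are 200 camera calls.

## Working session

There is one attempt and no reset: what is moved stays moved. The work goes in short steps, Python scripts to look and compute and a tool call to move; the robot and the scene stay as the last step left them, time stands still between calls to the robot, and variables do not carry over. Pictures are saved under pics/ and viewed, about 8 in all and at most 12, crops included, and the job is handed in when it is done.

Besides the shell and the picture viewer there is one more tool, called after "Emit:" as a command line: name --argument value ..., lists and objects as JSON in quotes. servo_tool: Moves the arm, as the interface text tells. Its arguments: {"type":"object","properties":{"plan":{"type":"array"},"force":{"type":"number"}},"required":["plan"]}

```bash
mkdir -p pics; cat > h.py <<'E'
import numpy as np, cv2
from scipy.spatial.transform import Rotation as R
from cell import env
def cam(n):
    o=env.get_obs(); c=env.read_camera(n)
    K=np.array([[c['fx'],0,c['cx']],[0,c['fy'],c['cy']],[0,0,1.]])
    if n=='wrist':
        T=np.eye(4); T[:3,:3]=R.from_euler('xyz',o['tool_rot'],degrees=True).as_matrix(); T[:3,3]=o['tool_pos']
        W=np.linalg.inv(T@np.array(c['T_tool_cam']))
    else:
        W=np.eye(4); W[:3,:3]=R.from_rotvec(np.ravel(c['rvec'])).as_matrix(); W[:3,3]=np.ravel(c['tvec'])
    return c['image'],K,W
def ray(K,W,p):
    d=W[:3,:3].T@np.linalg.solve(K,[p[0],p[1],1.]); o=-W[:3,:3].T@W[:3,3]
    return o,d/np.linalg.norm(d)
def onz(K,W,p,z):
    o,d=ray(K,W,p); return o+d*(z-o[2])/d[2]
def proj(K,W,X):
    x=K@(W[:3,:3]@np.asarray(X,float)+W[:3,3]); return x[:2]/x[2]
def tri(rs):
    A=np.zeros((3,3));b=np.zeros(3)
    for o,d in rs:
        P=np.eye(3)-np.outer(d,d);A+=P;b+=P@o
    X=np.linalg.solve(A,b); return X,[np.linalg.norm((np.eye(3)-np.outer(d,d))@(X-o)) for o,d in rs]
E
python3 - <<'E'
from h import *
o=env.get_obs(); print(o)
for n in ['scene','side','wrist']:
    im,K,W=cam(n); np.savez(n+'0.npz',K=K,W=W,im=im); print(n,K[0,0],-W[:3,:3].T@W[:3,3],W[2,:3]); cv2.imwrite(f'pics/{n}0.png',im)
E
```

```text
{'time_s': 0.0, 'qpos': array([-73.79220931,  18.43762529,  -4.01401789,  83.17539204,
         1.29646935,  78.54083311,  -3.2605825 ]), 'joint_velocities': array([-0.0681856 ,  0.04086945, -0.08420577, -0.03702654, -0.01632616,
       -0.01193188, -0.0177216 ]), 'effort': array([-3.12460297e-04, -4.91297972e+01, -4.04061517e-01, -3.12534606e+01,
       -6.38783653e-02,  4.35095094e-02,  1.62607830e-04]), 'tool_pos': array([0.17253691, 0.62610449, 0.22147328]), 'tool_rot': array([-1.79891469e+02,  7.72876056e-03,  1.64600251e+02]), 'force': array([0.05768278, 0.19994735, 0.08939159]), 'wrist_torque': array([ 0.00540925, -0.03335923,  0.01766513]), 'grip_width': 0.08691839574884236}
scene 413.08248388389507 [1.2270471  0.56270964 0.79292395] [-0.63829684 -0.4715885  -0.60842537]
side 409.7825823361573 [0.29327958 0.66537183 0.64623116] [ 0.31145538 -0.73968558 -0.59654068]
wrist 335.9730926134302 [0.10740892 0.64491223 0.38391978] [ 0.24374362 -0.06988946 -0.96731821]
```

View pics/scene0.png

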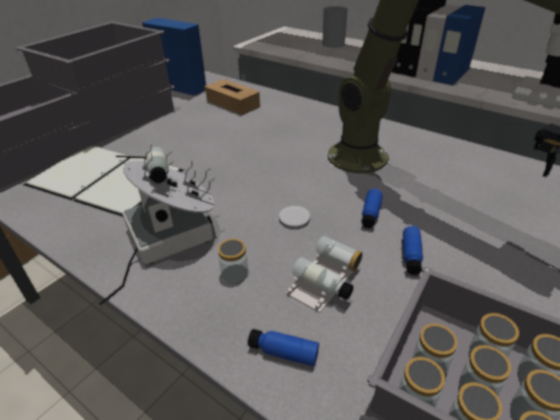

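View pics/side0.png

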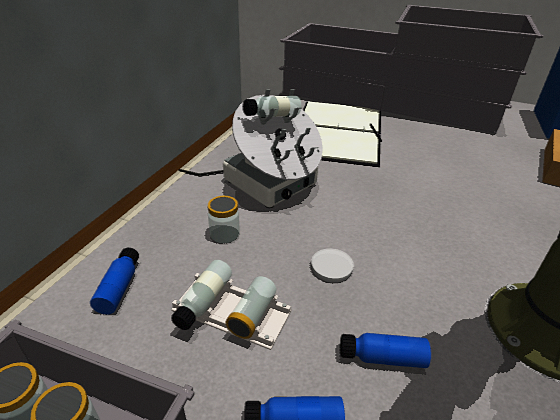

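```bash
python3 - <<'E'
from h import *
s=cv2.imread('pics/side0.png');c=cv2.imread('pics/scene0.png')
f=lambda im,x,y,w,h,k:cv2.resize(im[y:y+h,x:x+w],None,fx=k,fy=k,interpolation=cv2.INTER_CUBIC)
a=f(s,228,85,100,75,4);b=f(c,120,140,100,75,4);d=f(s,160,250,133,100,3)[:300,:399];e=f(c,270,225,100,75,4)
top=np.hstack([a,b]);bot=np.hstack([cv2.copyMakeBorder(d,0,0,0,1,0),e])
cv2.imwrite('pics/crop1.png',np.vstack([top,bot]))
for n,im in(('side',s),('scene',c)):
    z=np.load(n+'0.npz');K,W=z['K'],z['W']
    m=(im.max(2)<45).astype(np.uint8)
    N,l,st,ce=cv2.connectedComponentsWithStats(m)
    for i in range(1,N):
        if 25<st[i,4]<1500: print(n,ce[i].round(1),st[i],onz(K,W,ce[i],.047).round(3))
E
```

```text
side [549.7 105. ] [ 533   48   27  131 1414] [-0.079 -1.136  0.047]
side [249.8 106.8] [243  99  15  17 208] [ 0.943 -0.61   0.047]
side [268.  116.8] [261 109  13  15  49] [ 0.847 -0.56   0.047]
side [292.2 115.3] [284 108  15  15  46] [ 0.776 -0.609  0.047]
side [262.2 114. ] [259 110   7   9  37] [ 0.875 -0.572  0.047]
side [278.9 145.3] [272 128  18  36 219] [ 0.729 -0.382  0.047]
side [303.1 146.7] [297 128  17  33 141] [ 0.658 -0.406  0.047]
side [257.1 174.2] [228 158  57  30 495] [ 0.716 -0.201  0.047]
side [201.9 172.8] [178 169  46   8 122] [ 0.857 -0.143  0.047]
side [279.5 194.9] [ 224  172   92   40 1057] [ 0.621 -0.136  0.047]
side [130.5 254.8] [119 248  20  21 187] [0.818 0.202 0.047]
side [325.8 276.9] [311 265  40  18  55] [0.423 0.09  0.047]
side [123.3 295.6] [109 273  26  42 124] [0.756 0.297 0.047]
side [185.  322.1] [172 306  32  36 600] [0.616 0.301 0.047]
side [238.3 327.4] [227 319  23  18 276] [0.525 0.271 0.047]
side [239.2 341.4] [227 335  24  14 128] [0.51  0.296 0.047]
side [367.5 356.9] [339 334  87  41 755] [0.303 0.235 0.047]
side [181.3 413.8] [176
[... 426 characters left out ...]
47]
scene [170.6 182.7] [167 180   9   6  35] [ 0.554 -0.385  0.047]
scene [173.9 222.1] [141 209  64  29 684] [ 0.685 -0.226  0.047]
scene [161.3 215.4] [156 210  12  12 117] [ 0.685 -0.279  0.047]
scene [368.1 221.5] [362 215  14  14 146] [0.37  0.224 0.047]
scene [ 15.9 268.7] [  0 227  40  77 928] [ 1.038 -0.415  0.047]
scene [357.  261.7] [354 255   7  14  35] [0.528 0.272 0.047]
scene [413.1 267.4] [406 260  15  16 199] [0.466 0.395 0.047]
scene [345.2 290.7] [338 283  15  17 167] [0.628 0.294 0.047]
scene [403.4 337.5] [384 290  42  89 294] [0.669 0.455 0.047]
scene [103.9 300.5] [100 297  10   8  26] [ 0.972 -0.145  0.047]
scene [253.7 339.3] [248 330  13  20 169] [0.853 0.202 0.047]
```

View pics/crop1.png

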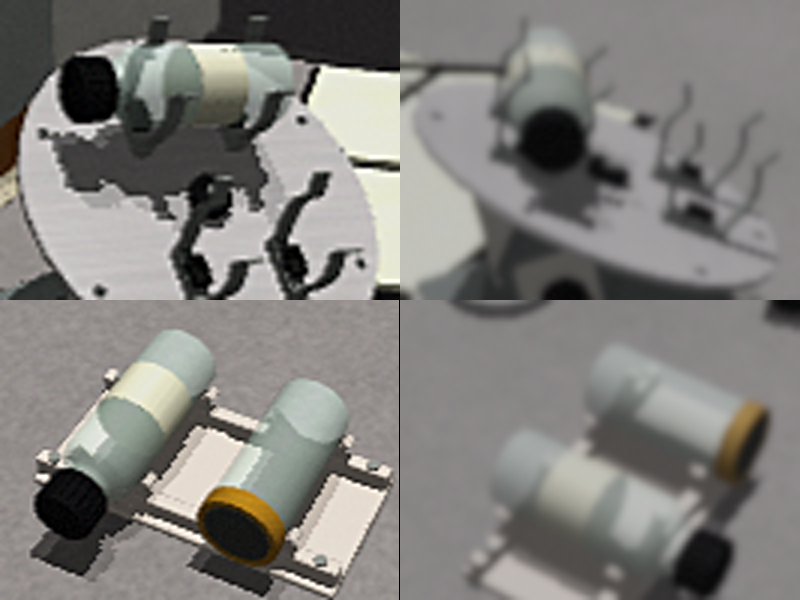

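```bash
python3 - <<'E'
from h import *
S=np.load('side0.npz');C=np.load('scene0.npz')
T=lambda a,b:tri([ray(S['K'],S['W'],a),ray(C['K'],C['W'],b)])
P={'cap':((183.7,318),(346,291)),'band':((208.7,282.7),(314.2,273.8)),'lcap':((250,106.8),(157.7,175.2)),'lband':((283.5,106),(155,155.5)),
'lid':((239.5,325.5),(353.5,261)),'jar':((223,205),(232,249)),'dish':((332,265),(294.5,216.5))}
for k,(a,b) in P.items():
    X,r=T(a,b); print(k,X.round(4),np.round(r,4))
for n in('cap','band'):
    print(n,onz(S['K'],S['W'],P[n][0],.047).round(4),onz(C['K'],C['W'],P[n][1],.047).round(4))
E
```

```text
cap [0.6248 0.2939 0.0446] [0.0013 0.0013]
band [0.6255 0.2061 0.05  ] [0.0016 0.0016]
lcap [ 0.7272 -0.186   0.245 ] [0.0013 0.0013]
lband [ 0.6678 -0.2645  0.2366] [0.0064 0.0064]
lid [0.5269 0.2629 0.0424] [0.0008 0.0008]
jar [0.7012 0.012  0.086 ] [0.0014 0.0014]
dish [0.4298 0.014  0.0087] [0.0004 0.0004]
cap [0.6236 0.2939 0.047 ] [0.6274 0.2961 0.047 ]
band [0.6274 0.2018 0.047 ] [0.6241 0.2064 0.047 ]
```

```bash
cat >> h.py <<'E'
from scipy.linalg import logm,expm
def cur():
    o=env.get_obs();T=np.eye(4);T[:3,:3]=R.from_euler('xyz',o['tool_rot'],degrees=True).as_matrix();T[:3,3]=o['tool_pos'];return T
def pose(p,M):
    T=np.eye(4);T[:3,:3]=M;T[:3,3]=p;return T
def step(Tt,N,T=None):
    "row that repeated N times leads from the present pose to Tt"
    S=expm(np.real(logm(np.linalg.inv(cur() if T is None else T)@Tt))/N)
    print(N,'x',(S[:3,3]*100).round(2).tolist(),np.degrees(R.from_matrix(S[:3,:3]).as_rotvec()).round(2).tolist())
down=lambda yaw:R.from_euler('xyz',[180,0,yaw],degrees=True).as_matrix()
E
python3 - <<'E'
from h import *
step(pose([.625,.205,.19],down(91)),20)
E
```

```text
20 x [-3.29, 0.43, 0.16] [-0.0, 0.0, 3.68]
```

Emit:
servo_tool --plan '[[1,[-3.3,0.43,0.16],[0,0,3.7]],[1,[-3.3,0.43,0.16],[0,0,3.7]],[1,[-3.3,0.43,0.16],[0,0,3.7]],[1,[-3.3,0.43,0.16],[0,0,3.7]],[1,[-3.3,0.43,0.16],[0,0,3.7]],[1,[-3.3,0.43,0.16],[0,0,3.7]],[1,[-3.3,0.43,0.16],[0,0,3.7]],[1,[-3.3,0.43,0.16],[0,0,3.7]],[1,[-3.3,0.43,0.16],[0,0,3.7]],[1,[-3.3,0.43,0.16],[0,0,3.7]],[1,[-3.3,0.43,0.16],[0,0,3.7]],[1,[-3.3,0.43,0.16],[0,0,3.7]],[1,[-3.3,0.43,0.16],[0,0,3.7]],[1,[-3.3,0.43,0.16],[0,0,3.7]],[1,[-3.3,0.43,0.16],[0,0,3.7]],[1,[-3.3,0.43,0.16],[0,0,3.7]],[1,[-3.3,0.43,0.16],[0,0,3.7]],[1,[-3.3,0.43,0.16],[0,0,3.7]],[1,[-3.3,0.43,0.16],[0,0,3.7]],[1,[-3.3,0.43,0.16],[0,0,3.7]]]'

```text
time_s: 1.82
tool_pos: [0.6236, 0.1859, 0.1751]
tool_rot: [-179.2, 0.4, 88.4]
force: [0.8, 0.8, 0.1]
grip_width: 0.087
```

```bash
python3 - <<'E'
from h import *
im,K,W=cam('wrist');np.savez('w1.npz',K=K,W=W,im=im);cv2.imwrite('pics/w1.png',im)
step(pose([.625,.205,.19],down(91)),4)
print(env.get_obs()['tool_pos'],env.get_obs()['qpos'])
E
```

```text
4 x [0.76, -0.03, -0.38] [-0.2, 0.2, -0.86]
[0.62532802 0.17461983 0.17515265] [-36.57224471  21.28270785  23.67220114  86.74842603  -8.09410415
  74.74066261 -14.49199025]
```

View pics/w1.png

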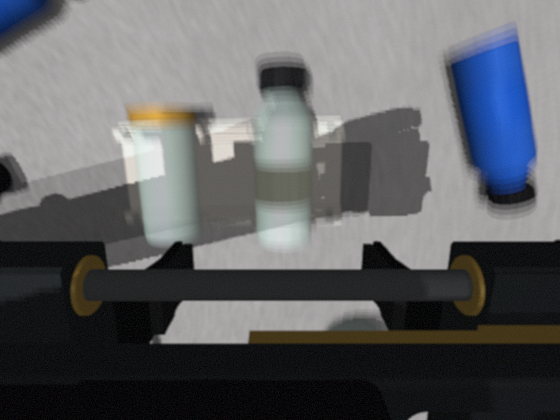

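Emit:
servo_tool --plan '[[1,[0.8,0,-0.35],[0,0,-0.8]],[1,[0.8,0,-0.35],[0,0,-0.8]],[1,[0.8,0,-0.35],[0,0,-0.8]],[1,[0.4,0,-0.2],[0,0,0]],[1,[0,0,0],[0,0,0]],[1,[0,0,0],[0,0,0]],[1,[0,0,0],[0,0,0]]]'

```text
time_s: 2.45
tool_pos: [0.6253, 0.2077, 0.1874]
tool_rot: [-179.1, 0.7, 90.4]
force: [-0.6, -0.6, 0.1]
grip_width: 0.0867
```

```bash
python3 - <<'E'
from h import *
print(env.get_obs()['tool_pos'],env.get_obs()['tool_rot'])
im,K,W=cam('wrist');np.savez('w2.npz',K=K,W=W,im=im);cv2.imwrite('pics/w2.png',im)
E
```

```text
[0.62527487 0.20772954 0.18738953] [-179.08851499    0.73185432   90.37827032]
```

View pics/w2.png

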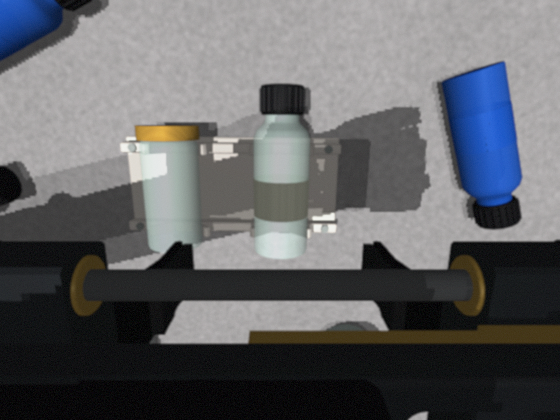

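```bash
python3 - <<'E'
from h import *
z=np.load('w2.npz');K,W=z['K'],z['W']
for p,h in (((283,87),.047),((283,100),.062),((281.5,182),.072),((281.5,220),.072),((281.5,150),.047),((281.5,240),.047),((254,150),.047),((309,150),.047),((281.5,201),.072)): print(p,onz(K,W,p,h).round(4))
X=proj
for n in ('side','scene'):
    s=np.load(n+'0.npz')
E
```

```text
(283, 87) [0.6285 0.3048 0.047 ]
(283, 100) [0.6286 0.2935 0.062 ]
(281.5, 182) [0.6281 0.228  0.072 ]
(281.5, 220) [0.6284 0.1949 0.072 ]
(281.5, 150) [0.6278 0.2522 0.047 ]
(281.5, 240) [0.6286 0.1674 0.047 ]
(254, 150) [0.6033 0.252  0.047 ]
(309, 150) [0.6521 0.2524 0.047 ]
(281.5, 201) [0.6282 0.2117 0.072 ]
```

```bash
python3 - <<'E'
from h import *
step(pose([.628,.210,.028],down(90)),10)
E
```

```text
10 x [0.03, 0.04, 1.59] [-0.09, 0.07, 0.04]
```

Emit:
servo_tool --plan '[[1,[0.03,0.04,1.6],[-0.1,0.1,0]],[1,[0.03,0.04,1.6],[-0.1,0.1,0]],[1,[0.03,0.04,1.6],[-0.1,0.1,0]],[1,[0.03,0.04,1.6],[-0.1,0.1,0]],[1,[0.03,0.04,1.6],[-0.1,0.1,0]],[1,[0.03,0.04,1.6],[-0.1,0.1,0]],[1,[0.03,0.04,1.6],[-0.1,0.1,0]],[1,[0.03,0.04,1.6],[-0.1,0.1,0]],[1,[0.03,0.04,1.6],[-0.1,0.1,0]],[1,[0,0,0],[0,0,0]],[1,[0,0,0],[0,0,0]]]'

```text
time_s: 3.42
tool_pos: [0.6271, 0.2121, 0.0379]
tool_rot: [179.9, -0.2, 90.6]
force: [0.1, 0.2, 0.8]
grip_width: 0.0868
```

```bash
python3 - <<'E'
from h import *
step(pose([.628,.210,.028],down(90)),2)
E
```

```text
2 x [-0.11, 0.04, 0.49] [0.05, -0.12, 0.31]
```

Emit:
servo_tool --plan '[[1,[-0.1,0.05,0.5],[0,0,0.3]],[1,[-0.1,0.05,0.5],[0,0,0.3]],[1,[0,0,0],[0,0,0]],[0.3,[0,0,0],[0,0,0]],[0.3,[0,0,0],[0,0,0]],[0.3,[0,0,0],[0,0,0]],[0.3,[0,0,0],[0,0,0]],[0.3,[0,0,0],[0,0,0]],[0.3,[0,0,0],[0,0,0]],[0.3,[0,0,0],[0,0,0]],[0.3,[0,0,0],[0,0,0]],[0.3,[0,0,0],[0,0,0]]]' --force 35

```text
time_s: 4.42
tool_pos: [0.6263, 0.211, 0.0317]
tool_rot: [-179.9, -0.3, 90.0]
force: [-0.4, -0.1, -0.4]
grip_width: 0.049
```

Emit:
servo_tool --plan '[[0.3,[0,0,-0.5],[0,0,0]],[0.3,[0,0,-1],[0,0,0]],[0.3,[0,0,-2],[0,0,0]],[0.3,[0,0,-2],[0,0,0]],[0.3,[0,0,-2],[0,0,0]],[0.3,[0,0,-2],[0,0,0]],[0.3,[0,0,-2],[0,0,0]],[0.3,[0,0,-2],[0,0,0]],[0.3,[0,0,-2],[0,0,0]],[0.3,[0,0,-2],[0,0,0]],[0.3,[0,0,-2],[0,0,0]],[0.3,[0,0,-1],[0,0,0]],[0.3,[0,0,0],[0,0,0]],[0.3,[0,0,0],[0,0,0]]]'

```text
time_s: 5.58
tool_pos: [0.6262, 0.2077, 0.2515]
tool_rot: [-179.9, -0.2, 89.9]
force: [-0.3, -0.5, -3.2]
grip_width: 0.0495
```

```bash
python3 - <<'E'
from h import *
o=env.get_obs();print(o['force'],o['wrist_torque'],o['qpos'].round(0),o['tool_pos'])
im,K,W=cam('wrist');np.savez('w3.npz',K=K,W=W,im=im);cv2.imwrite('pics/w3.png',im)
E
```

```text
[-0.30019141 -0.52322059 -3.24743132] [-0.11731296  0.04229043  0.02334903] [-38.  20.  23.  80.  -8.  82. -15.] [0.62618797 0.20774175 0.25147817]
```

View pics/w3.png

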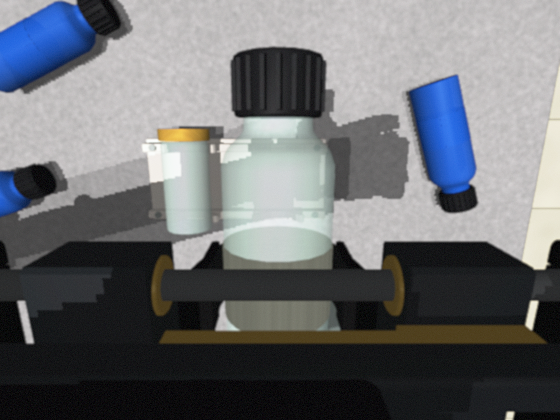

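Emit:
servo_tool --plan '[[0.3,[0,0,0],[0,-3,0]],[0.3,[0,0,0],[0,-5,0]],[0.3,[0,0,0],[0,-5,0]],[0.3,[0,0,0],[0,-5,0]],[0.3,[0,0,0],[0,-5,0]],[0.3,[0,0,0],[0,-5,0]],[0.3,[0,0,0],[0,-5,0]],[0.3,[0,0,0],[0,-5,0]],[0.3,[0,0,0],[0,-2,0]],[0.3,[0,0,0],[0,0,0]],[0.3,[0,0,0],[0,0,0]]]'

```text
time_s: 6.55
tool_pos: [0.6218, 0.2037, 0.2351]
tool_rot: [-178.5, 42.0, 90.6]
force: [-0.6, -0.8, -2.3]
grip_width: 0.0494
```

```bash
cat >> h.py <<'E'
def tilt():
    T=cur(); print('tool x elevation',np.degrees(np.arcsin(T[2,0])).round(1),'y elev',np.degrees(np.arcsin(T[2,1])).round(1))
E
python3 - <<'E'
from h import *
tilt()
im,K,W=cam('wrist');cv2.imwrite('pics/w4.png',im)
T=np.eye(4)
a=np.load('w3.npz')
m=(im.max(2)<40);m0=(a['im'].max(2)<40)
for q in(m0,m):
    N,l,st,ce=cv2.connectedComponentsWithStats(q[:235].astype(np.uint8)); i=[j for j in range(1,N) if st[j,4]>1500]; print([(st[j].tolist(),ce[j].round(1)) for j in i])
# expected cap end face top / neck-side rim in tool coords at w3
Tc=env.read_camera('wrist')['T_tool_cam'];Wt=np.linalg.inv(Tc)
for x in (.072,.096):
  for zz in(-.0153-.019,-.0153): print(x,proj(K,Wt,[x,0,zz]).round(1))
E
```

```text
tool x elevation -42.0 y elev -1.1
[([234, 49, 89, 68, 2672], array([280.6,  83.1]))]
[([231, 48, 94, 69, 5963], array([277.9,  82.2]))]
0.072 [274.1 114.4]
0.072 [274.5 115.6]
0.096 [274.   42.7]
0.096 [274.4  53.7]
```

Emit:
servo_tool --plan '[[0.3,[0,0,0],[0,1,0]],[0.3,[0,0,0],[0,0,0]],[0.3,[0,0,0],[0,0,0]],[0.3,[0,0,0],[0,0,0]],[0.3,[0,0,0],[0,0,0]],[0.3,[0,0,0],[0,0,0]],[0.3,[0,0,0],[0,0,0]],[0.3,[0,0,0],[0,0,0]],[0.3,[0,0,0],[0,0,0]],[0.3,[0,0,0],[0,0,0]],[0.3,[0,0,0],[0,0,0]],[0.3,[0,0,0],[0,0,0]],[0.3,[0,0,0],[0,0,0]],[0.3,[0,0,0],[0,0,0]],[0.3,[0,0,0],[0,0,0]],[0.3,[0,0,0],[0,0,0]],[0.3,[0,0,0],[0,0,0]],[0.3,[0,0,0],[0,0,0]],[0.3,[0,0,0],[0,0,0]],[0.3,[0,0,0],[0,0,0]]]'

```text
time_s: 8.32
tool_pos: [0.6242, 0.1968, 0.242]
tool_rot: [-179.2, 40.4, 89.5]
force: [-0.2, -0.7, -2.3]
grip_width: 0.0496
```

Emit:
servo_tool --plan '[[0.3,[0,0,0],[0,0,0]],[0.3,[0,0,0],[0,0,0]],[0.3,[0,0,0],[0,3,0]],[0.3,[0,0,0],[0,5,0]],[0.3,[0,0,0],[0,5,0]],[0.3,[0,0,0],[0,5,0]],[0.3,[0,0,0],[0,5,0]],[0.3,[0,0,0],[0,5,0]],[0.3,[0,0,0],[0,5,0]],[0.3,[0,0,0],[0,5,0]],[0.3,[0,0,0],[0,5,0]],[0.3,[0,0,0],[0,5,0]],[0.3,[0,0,0],[0,5,0]],[0.3,[0,0,0],[0,5,0]],[0.3,[0,0,0],[0,5,0]],[0.3,[0,0,0],[0,5,0]],[0.3,[0,0,0],[0,5,0]],[0.3,[0,0,0],[0,5,0]],[0.3,[0,0,0],[0,3,0]],[0.3,[0,0,0],[0,0,0]]]'

```text
time_s: 9.98
tool_pos: [0.6236, 0.1884, 0.243]
tool_rot: [-179.8, -43.3, 88.9]
force: [-1.3, -1.2, -2.1]
grip_width: 0.0493
```

```bash
python3 - <<'E'
from h import *
tilt();print(env.get_obs()['qpos'].round(0))
E
```

```text
tool x elevation 43.3 y elev -0.1
[-13.  18.  20.  94. -50.  80.  20.]
```

Hold the cap-up phase two seconds, then level.

Emit:
servo_tool --plan '[[0.3,[0,0,0],[0,-1.5,0]],[0.3,[0,0,0],[0,0,0]],[0.3,[0,0,0],[0,0,0]],[0.3,[0,0,0],[0,0,0]],[0.3,[0,0,0],[0,0,0]],[0.3,[0,0,0],[0,0,0]],[0.3,[0,0,0],[0,0,0]],[0.3,[0,0,0],[0,0,0]],[0.3,[0,0,0],[0,0,0]],[0.3,[0,0,0],[0,0,0]],[0.3,[0,0,0],[0,0,0]],[0.3,[0,0,0],[0,0,0]],[0.3,[0,0,0],[0,0,0]],[0.3,[0,0,0],[0,0,0]],[0.3,[0,0,0],[0,0,0]],[0.3,[0,0,0],[0,0,0]],[0.3,[0,0,0],[0,0,0]],[0.3,[0,0,0],[0,0,0]],[0.3,[0,0,0],[0,0,0]],[0.3,[0,0,0],[0,0,0]]]'

```text
time_s: 11.65
tool_pos: [0.6226, 0.1879, 0.2424]
tool_rot: [-179.8, -41.2, 89.1]
force: [0.2, 0.2, -1.9]
grip_width: 0.0494
```

```bash
python3 - <<'E'
from h import *
tilt()
im,K,W=cam('wrist')
N,l,st,ce=cv2.connectedComponentsWithStats((im.max(2)<40)[:235].astype(np.uint8)); print([(st[j].tolist(),ce[j].round(1)) for j in range(1,N) if st[j,4]>1500])
E
```

```text
tool x elevation 41.2 y elev -0.2
[([231, 49, 95, 70, 6053], array([278. ,  83.2]))]
```

Emit:
servo_tool --plan '[[0.3,[0,0,0],[0,0,0]],[0.3,[0,0,0],[0,0,0]],[0.3,[0,0,0],[0,-3,0]],[0.3,[0,0,0],[0,-5,0]],[0.3,[0,0,0],[0,-5,0]],[0.3,[0,0,0],[0,-5,0]],[0.3,[0,0,0],[0,-5,0]],[0.3,[0,0,0],[0,-5,0]],[0.3,[0,0,0],[0,-5,0]],[0.3,[0,0,0],[0,-5,0]],[0.3,[0,0,0],[0,-2,0]],[0.3,[0,0,0],[0,0,0]],[0.3,[0,0,0],[0,0,0]]]'

```text
time_s: 12.78
tool_pos: [0.6222, 0.1875, 0.2426]
tool_rot: [-179.7, 0.3, 88.8]
force: [0.2, -0.2, -1.9]
grip_width: 0.0494
```

```bash
python3 - <<'E'
from h import *
tilt();print(cur().round(4),env.get_obs()['qpos'].round(0))
E
```

```text
tool x elevation -0.3 y elev -0.3
[[ 0.0209  0.9998 -0.0049  0.6222]
 [ 0.9998 -0.021  -0.0052  0.1875]
 [-0.0053 -0.0047 -1.      0.2426]
 [ 0.      0.      0.      1.    ]] [-36.  19.  22.  82.  -7.  81. -15.]
```

Emit:
servo_tool --plan '[[0.3,[0,0,0],[0,0,0]],[0.3,[0,0,0],[0,0,0]],[0.3,[0,0,0],[0,0,0]],[0.3,[0,0,0],[0,0,0]],[0.3,[0,0,0],[0,0,0]],[0.3,[0,0,0],[0,0,0]],[0.3,[0,0,0],[0,0,0]],[0.3,[0,0,0],[0,0,0]],[0.3,[0,0,0],[0,0,0]],[0.3,[0,0,0],[0,0,0]],[0.3,[0,0,0],[0,0,0]]]'

```text
time_s: 13.7
tool_pos: [0.6227, 0.1805, 0.2426]
tool_rot: [-179.6, 0.1, 88.2]
force: [-0.1, 1.0, -2.5]
grip_width: 0.0492
```

```bash
cat >> h.py <<'E'
def frame(psi,phi):
    "station axes (columns x,y,z) in world, rotator yaw psi, rotor angle phi, degrees"
    return (R.from_euler('z',psi,degrees=True)*R.from_euler('y',-35,degrees=True)*R.from_euler('z',phi,degrees=True)).as_matrix()
def tool(F): return np.c_[F[:,1],F[:,0],-F[:,2]]
E
python3 - <<'E'
from h import *
F=frame(-25,-13);print(F.round(3))
L=np.array([.7272,-.186,.245])-.084*F[:,1]; S=L-.116*F[:,0]; print('L',L.round(3),'S',S.round(3),'plate',(L-.058*F[:,0]-.044*F[:,2]).round(3))
s=np.load('side0.npz');c=np.load('scene0.npz')
for n,p in(('S',S),('L',L),('cl',S+.036*F[:,1]-.03*F[:,2]),('cr',S-.036*F[:,1]-.03*F[:,2])):print(n,proj(s['K'],s['W'],p).round(1),proj(c['K'],c['W'],p).round(1))
P=S-.09*F[:,1]-.07*F[:,0]+.115*F[:,2]
print(P.round(3));step(pose(P,tool(F)),20)
E
```

```text
[[ 0.628  0.579 -0.52 ]
 [-0.541  0.805  0.242]
 [ 0.559  0.129  0.819]]
L [ 0.679 -0.254  0.234] S [ 0.606 -0.191  0.169] plate [ 0.665 -0.233  0.166]
S [295.2 144.3] [196.4 177.2]
L [278.8 105.2] [155.6 161.6]
cl [278.  152.2] [193.5 192.1]
cr [301.7 148.9] [190.1 181. ]
[ 0.45  -0.198  0.213]
20 x [-2.1, -0.25, 0.02] [-1.79, -0.15, 1.75]
```

```bash
python3 - <<'E'
from h import *
F=frame(-25,-13);S=np.array([.606,-.191,.169])
P=S-.06*F[:,1]-.06*F[:,0]+.12*F[:,2]
print(P.round(3));step(pose(P,tool(F)),20)
E
```

```text
[ 0.471 -0.178  0.226]
20 x [-1.97, -0.16, -0.02] [-1.79, -0.15, 1.75]
```

Emit:
servo_tool --plan '[[0.3,[-2,-0.16,-0.1],[-1.8,-0.15,1.75]],[0.3,[-2,-0.16,-0.1],[-1.8,-0.15,1.75]],[0.3,[-2,-0.16,-0.1],[-1.8,-0.15,1.75]],[0.3,[-2,-0.16,-0.1],[-1.8,-0.15,1.75]],[0.3,[-2,-0.16,-0.1],[-1.8,-0.15,1.75]],[0.3,[-2,-0.16,-0.1],[-1.8,-0.15,1.75]],[0.3,[-2,-0.16,-0.1],[-1.8,-0.15,1.75]],[0.3,[-2,-0.16,-0.1],[-1.8,-0.15,1.75]],[0.3,[-2,-0.16,0],[-1.8,-0.15,1.75]],[0.3,[-2,-0.16,0],[-1.8,-0.15,1.75]],[0.3,[-2,-0.16,0],[-1.8,-0.15,1.75]],[0.3,[-2,-0.16,0],[-1.8,-0.15,1.75]]]'

```text
time_s: 14.7
tool_pos: [0.5534, -0.0523, 0.2449]
tool_rot: [158.1, -2.4, 66.9]
force: [-0.4, -0.6, -1.1]
grip_width: 0.0494
```

```bash
python3 - <<'E'
from h import *
F=frame(-25,-13);S=np.array([.606,-.191,.169])
P=S-.06*F[:,1]-.06*F[:,0]+.12*F[:,2]
print(env.get_obs()['qpos'].round(0));step(pose(P,tool(F)),8)
E
```

```text
[-32. -12.  27. 114.  16.  57. -35.]
8 x [-1.89, -0.17, 0.01] [-1.67, -0.19, 1.68]
```

Emit:
servo_tool --plan '[[0.3,[-1.9,-0.17,0],[-1.7,-0.2,1.7]],[0.3,[-1.9,-0.17,0],[-1.7,-0.2,1.7]],[0.3,[-1.9,-0.17,0],[-1.7,-0.2,1.7]],[0.3,[-1.9,-0.17,0],[-1.7,-0.2,1.7]],[0.3,[-1.9,-0.17,0],[-1.7,-0.2,1.7]],[0.3,[-1.9,-0.17,0],[-1.7,-0.2,1.7]],[0.3,[0,0,0],[0,0,0]],[0.3,[0,0,0],[0,0,0]],[0.3,[0,0,0],[0,0,0]]]'

```text
time_s: 15.45
tool_pos: [0.5153, -0.1194, 0.2412]
tool_rot: [152.1, -4.9, 60.2]
force: [-0.7, -0.4, -2.4]
grip_width: 0.0491
```

```bash
python3 - <<'E'
from h import *
F=frame(-25,-13);S=np.array([.606,-.191,.169])
P=S-.06*F[:,1]-.06*F[:,0]+.12*F[:,2]
print(env.get_obs()['qpos'].round(0));step(pose(P,tool(F)),8)
im,K,W=cam('wrist');np.savez('w5.npz',K=K,W=W,im=im);cv2.imwrite('pics/w5.png',im)
for n,p in(('S',S),('L',S+.116*F[:,0]),('cl',S+.036*F[:,1]-.03*F[:,2]),('cr',S-.036*F[:,1]-.03*F[:,2])):print(n,proj(K,W,p).round(1))
E
```

```text
[ 16. -17.  -9. 122.   5.  48. -27.]
8 x [-0.93, -0.11, 0.04] [-0.88, -0.11, 0.79]
S [354.3 234. ]
L [493.6 253.8]
cl [357.5 187.8]
cr [345.  259.8]
```

View pics/w5.png

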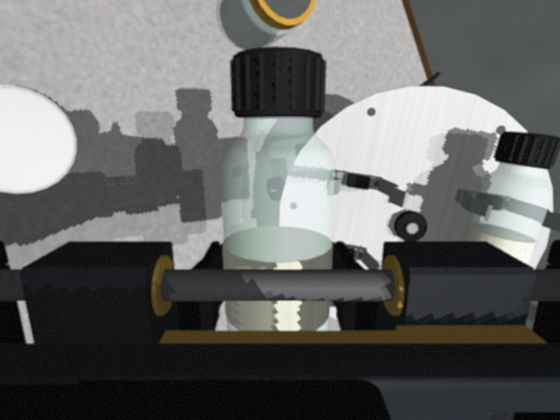

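```bash
cat > fit.py <<'E'
from h import *
from scipy.optimize import least_squares
V={n:(np.load(f)['K'],np.load(f)['W']) for n,f in(('s','side0.npz'),('c','scene0.npz'),('w','w5.npz'))}
def pts(p):
    F=frame(p[2],p[3]);C=np.array([p[0],p[1],.165]); S=C-.058*F[:,0]+.044*F[:,2]
    return {'lcap':S+.116*F[:,0]+.084*F[:,1],'hub':C+p[4]*F[:,2],'cl':S+.036*F[:,1]-p[5]*F[:,2],'cr':S-.036*F[:,1]-p[5]*F[:,2]},S,F
O=[('s','lcap',250,106.8),('c','lcap',157.7,175.2),('w','lcap',527,149),('s','hub',281,134.5),('w','hub',409,224),
('s','cl',276.8,152.5),('s','cr',300.5,151),('c','cl',194,193),('c','cr',192.5,182.5),('w','cl',355,181)]
sc={'s':2.4,'c':2.,'w':.75}
def res(p):
    q,_,_=pts(p)
    return np.concatenate([(proj(*V[v],q[k])-[a,b])*sc[v] for v,k,a,b in O]+[[(p[4]-.006)*200,(p[5]-.03)*200]])
r=least_squares(res,[.665,-.233,-25,-13,.006,.03],x_scale=[.01,.01,1,1,.01,.01],loss='soft_l1')
if __name__=='__main__':
    print(r.x.round(4));q,S,F=pts(r.x);print('S',S.round(4));print(F.round(3))
    e=res(r.x)[:-2].reshape(-1,2)
    for o,x in zip(O,e):print(o[:2],x.round(1))
E
python3 - <<'E'
import fit
E
python3 fit.py; python3 - <<'E'
import cv2
im=cv2.imread('pics/w5.png');cv2.imwrite('pics/w5c.png',cv2.resize(im[80:280,280:560],None,fx=2.8,fy=2.8,interpolation=cv2.INTER_CUBIC))
E
```

```text
[ 6.64600e-01 -2.27000e-01 -2.35568e+01 -1.66548e+01  5.10000e-03
  2.99000e-02]
S [ 0.6064 -0.1835  0.1692]
[[ 0.605  0.598 -0.526]
 [-0.576  0.784  0.229]
 [ 0.55   0.164  0.819]]
('s', 'lcap') [-0.8  0.3]
('c', 'lcap') [ 0.4 -2. ]
('w', 'lcap') [-1.8  2. ]
('s', 'hub') [-2.6 -0.8]
('w', 'hub') [-0.8  1.8]
('s', 'cl') [-1.1  0.9]
('s', 'cr') [-0.2 -0.5]
('c', 'cl') [ 1.8 -0.1]
('c', 'cr') [-0.4 -0.3]
('w', 'cl') [ 1.1 -0.2]
```

View pics/w5c.png

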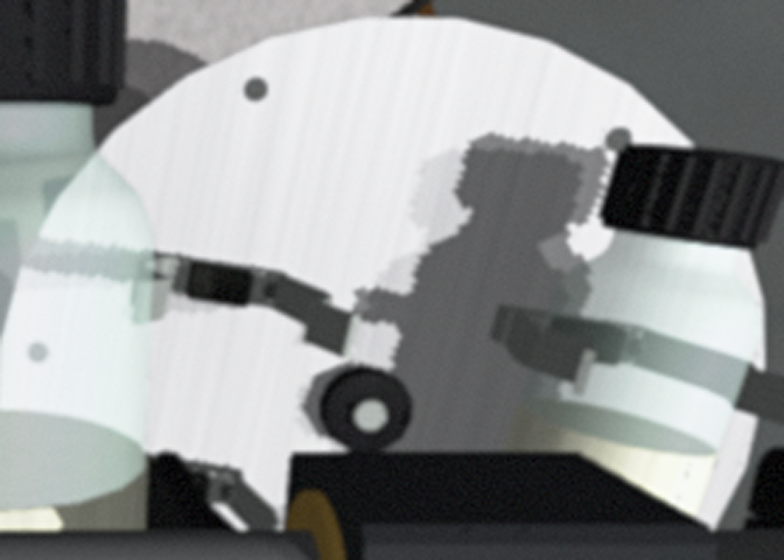

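```bash
sed -i "s/'w','lcap',527,149)/'w','lcap',526.4,149.6)/;s/'w','hub',409,224/'w','hub',411,226/;s/'w','cl',355,181/'w','cl',357.9,181.1/;s/(p\[5\]-.03)/(p[5]-.027)/" fit.py; python3 fit.py; python3 - <<'E'
from fit import *
q,S,F=pts(r.x)
P=S-.0*F[:,1]+.055*F[:,2]   # bottle centre target
G=tool(F); print(G.round(3)); print('now');print(cur().round(3))
T=pose(P+G@[0.001,0,.0153],G)
step(T,12)
# relative offset now of TCP in station frame
print('tcp in station',(F.T@(cur()[:3,3]-S)).round(4))
E
```

```text
[ 6.64800e-01 -2.27500e-01 -2.39246e+01 -1.64969e+01  5.90000e-03
  2.97000e-02]
S [ 0.6068 -0.1837  0.1691]
[[ 0.603  0.601 -0.524]
 [-0.578  0.782  0.233]
 [ 0.55   0.163  0.819]]
('s', 'lcap') [-0.9  0.1]
('c', 'lcap') [-0.2 -1.9]
('w', 'lcap') [-1.1  1.8]
('s', 'hub') [-2.4 -1.5]
('w', 'hub') [-2.   0.6]
('s', 'cl') [-1.2  0.5]
('s', 'cr') [-0.2 -0.8]
('c', 'cl') [ 1.4 -0.2]
('c', 'cr') [-0.5 -0.5]
('w', 'cl') [-0.7 -0.2]
[[ 0.601  0.603  0.524]
 [ 0.782 -0.578 -0.233]
 [ 0.163  0.55  -0.819]]
now
[[ 0.495  0.748  0.443  0.515]
 [ 0.865 -0.473 -0.167 -0.119]
 [ 0.085  0.466 -0.881  0.241]
 [ 0.     0.     0.     1.   ]]
12 x [-0.09, 0.48, 0.66] [-0.58, -0.01, 0.75]
tcp in station [-0.0528  0.0072  0.122 ]
```

```bash
python3 - <<'E'
from fit import *
q,S,F=pts(r.x);G=tool(F)
step(pose(S+.065*F[:,2]+G@[0.001,0,.0153],G),12)
E
```

```text
12 x [-0.09, 0.47, 0.57] [-0.58, -0.01, 0.75]
```

Emit:
servo_tool --plan '[[0.3,[-0.1,0.5,0.55],[-0.6,0,0.8]],[0.3,[-0.1,0.5,0.55],[-0.6,0,0.8]],[0.3,[-0.1,0.5,0.55],[-0.6,0,0.8]],[0.3,[-0.1,0.5,0.55],[-0.6,0,0.8]],[0.3,[-0.1,0.5,0.55],[-0.6,0,0.8]],[0.3,[-0.1,0.5,0.55],[-0.6,0,0.8]],[0.3,[-0.1,0.5,0.55],[-0.6,0,0.8]],[0.3,[-0.1,0.5,0.55],[-0.6,0,0.8]],[0.3,[-0.1,0.5,0.55],[-0.6,0,0.8]],[0.3,[-0.1,0.5,0.55],[-0.6,0,0.8]],[0.3,[0,0,0],[0,0,0]],[0.3,[0,0,0],[0,0,0]]]'

```text
time_s: 16.5
tool_pos: [0.576, -0.168, 0.2138]
tool_rot: [146.6, -9.4, 52.6]
force: [-0.6, 0.3, -2.2]
grip_width: 0.0495
```

```bash
python3 - <<'E'
from fit import *
q,S,F=pts(r.x);G=tool(F);print(env.get_obs()['qpos'].round(0))
step(pose(S+.065*F[:,2]+G@[0.001,0,.0153],G),4)
print('tcp in station',(F.T@(cur()[:3,3]-S)).round(4))
E
```

```text
[ 20. -10. -10. 122.  11.  35. -38.]
4 x [-0.0, 0.08, 0.17] [-0.13, -0.03, 0.03]
tcp in station [-0.003   0.001   0.0563]
```

Emit:
servo_tool --plan '[[0.3,[0,0.08,0.1],[-0.15,0,0]],[0.3,[0,0.08,0.1],[-0.15,0,0]],[0.3,[0,0.08,0.1],[-0.15,0,0]],[0.3,[0,0.08,0.1],[-0.1,0,0]],[0.3,[0,0,0],[0,0,0]],[0.3,[0,0,0],[0,0,0]]]'

```text
time_s: 17.0
tool_pos: [0.5805, -0.1708, 0.213]
tool_rot: [145.9, -9.4, 52.6]
force: [-0.1, -0.6, -1.7]
grip_width: 0.049
```

```bash
python3 - <<'E'
from fit import *
q,S,F=pts(r.x);G=tool(F)
step(pose(S+.065*F[:,2]+G@[0.001,0,.0153],G),1)
im,K,W=cam('wrist');np.savez('w6.npz',K=K,W=W,im=im)
for n,p in(('cl',S+.036*F[:,1]-.0297*F[:,2]),('liptop',S+.036*F[:,1]+.03*F[:,2]),('hub',q['hub']),('lcap',q['lcap']),('L',S+.116*F[:,0])):print(n,proj(K,W,p).round(1))
c=lambda x,y,w,h,k:cv2.resize(im[y:y+h,x:x+w],None,fx=k,fy=k,interpolation=cv2.INTER_CUBIC)
cv2.imwrite('pics/w6.png',c(160,60,400,260,2))
s,Ks,Ws=cam('side');np.savez('s6.npz',K=Ks,W=Ws,im=s)
E
```

```text
1 x [-0.05, -0.09, 0.3] [0.15, -0.15, 0.12]
cl [274.6 173.8]
liptop [274.2 188.9]
hub [348.8 218.3]
lcap [464.6 102.8]
L [446.8 233.8]
```

View pics/w6.png

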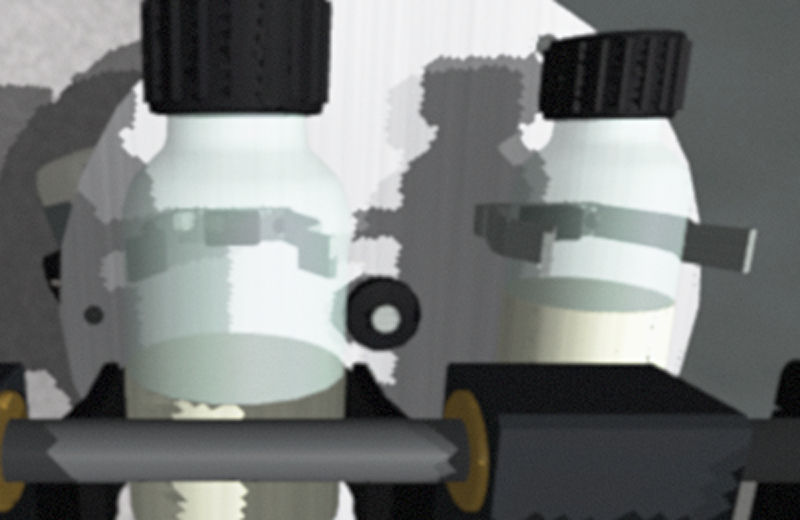

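Emit:
servo_tool --plan '[[0.3,[0,-0.05,0.6],[0.05,-0.05,0.05]],[0.3,[0,-0.05,0.6],[0.05,-0.05,0.05]],[0.3,[0,-0.05,0.6],[0.05,-0.05,0]],[0.3,[0,0,0.6],[0,0,0]],[0.3,[0,0,0],[0,0,0]],[0.3,[0,0,0],[0,0,0]]]' --force 40

```text
time_s: 17.6
tool_pos: [0.5935, -0.1759, 0.1898]
tool_rot: [146.2, -9.3, 52.4]
force: [-0.7, -0.5, -2.1]
grip_width: 0.0491
```

```bash
cat > st.py <<'E'
from fit import *
q,S,F=pts(r.x);G=tool(F);T=cur();o=env.get_obs()
print('bottle in station mm',(F.T@(T[:3,3]+T[:3,:3]@[-.001,0,-.0153]-S)*1000).round(1),'force st',(F.T@o['force']).round(1))
step(pose(S+G@[0.001,0,.0153],G),1)
E
python3 st.py
```

```text
bottle in station mm [-1.1  0.5 41. ] force st [-1.3 -1.2 -1.5]
1 x [-0.05, 0.12, 4.1] [-0.06, 0.02, 0.02]
```

Emit:
servo_tool --plan '[[0.3,[0,0,0.5],[0,0,0]],[0.3,[0,0,0.5],[0,0,0]],[0.3,[0,0.03,0.5],[0,0,0]],[0.3,[0,0,0.5],[0,0,0]],[0.3,[0,0,0.5],[0,0,0]]]'

```text
time_s: 18.02
tool_pos: [0.6088, -0.1813, 0.1729]
tool_rot: [145.9, -9.4, 52.6]
force: [-12.4, 6.1, 8.8]
grip_width: 0.0489
```

```bash
python3 st.py
```

```text
bottle in station mm [ 1.9  2.7 17.9] force st [-6.2 -1.2 15.1]
1 x [-0.28, -0.2, 1.79] [0.17, -0.06, 0.11]
```

Emit:
servo_tool --plan '[[0.3,[-0.1,-0.15,0.4],[0.1,0,0.1]],[0.3,[-0.1,-0.15,0.6],[0.1,0,0]],[0.3,[-0.05,-0.1,0.6],[0,0,0]],[0.3,[0,0,0.6],[0,0,0]]]'

```text
time_s: 18.35
tool_pos: [0.619, -0.1847, 0.1561]
tool_rot: [145.8, -9.4, 52.7]
force: [-40.7, 16.1, 40.3]
grip_width: 0.049
```

```bash
python3 st.py
```

```text
bottle in station mm [ 0.7  3.3 -2. ] force st [-11.6  -5.3  58.1]
1 x [-0.34, -0.08, -0.2] [0.26, -0.21, 0.2]
```

Emit:
servo_tool --plan '[[0.3,[-0.05,-0.1,-0.1],[0.1,0,0]],[0.3,[0,0,0],[0,0,0]],[0.3,[0,0,0],[0,0,0]]]'

```text
time_s: 18.6
tool_pos: [0.6187, -0.1847, 0.1559]
tool_rot: [145.9, -9.4, 52.8]
force: [-5.9, 2.1, 4.0]
grip_width: 0.0493
```

```bash
python3 st.py
```

```text
bottle in station mm [ 0.5  3.2 -2. ] force st [-2.6 -1.3  6.9]
1 x [-0.33, -0.05, -0.2] [0.2, -0.23, 0.23]
```

```bash
cat > look.py <<'E'
from fit import *
import sys
q,S,F=pts(r.x)
im,K,W=cam('wrist');s,Ks,Ws=cam('side');c,Kc,Wc=cam('scene')
for n,p in(('S',S),('cap',S+.084*F[:,1]),('bot',S-.052*F[:,1]),('L',S+.116*F[:,0]),('lcap',q['lcap'])):print(n,'w',proj(K,W,p).round(1),'s',proj(Ks,Ws,p).round(1),'c',proj(Kc,Wc,p).round(1))
f=lambda im,x,y,w,h,k:cv2.resize(im[y:y+h,x:x+w],(int(w*k),int(h*k)),interpolation=cv2.INTER_CUBIC)
top=f(im,160,30,400,140 if 0 else 150,2)
bot=np.hstack([f(s,228,85,100,75,4),f(c,140,140,100,75,4)])
cv2.imwrite(sys.argv[1],np.vstack([top,bot]))
E
python3 look.py pics/l1.png
```

```text
S w [274.5 285.6] s [293.7 145.5] c [198.  178.3]
cap w [275.   98.1] s [263.9 147.8] c [201.4 191. ]
bot w [274.2 378.8] s [311.  144.2] c [196.1 171.2]
L w [519.4 286.2] s [279.1 106.2] c [157. 162.]
lcap w [557.   99.6] s [249.6 106.8] c [157.6 174.3]
```

View pics/l1.png

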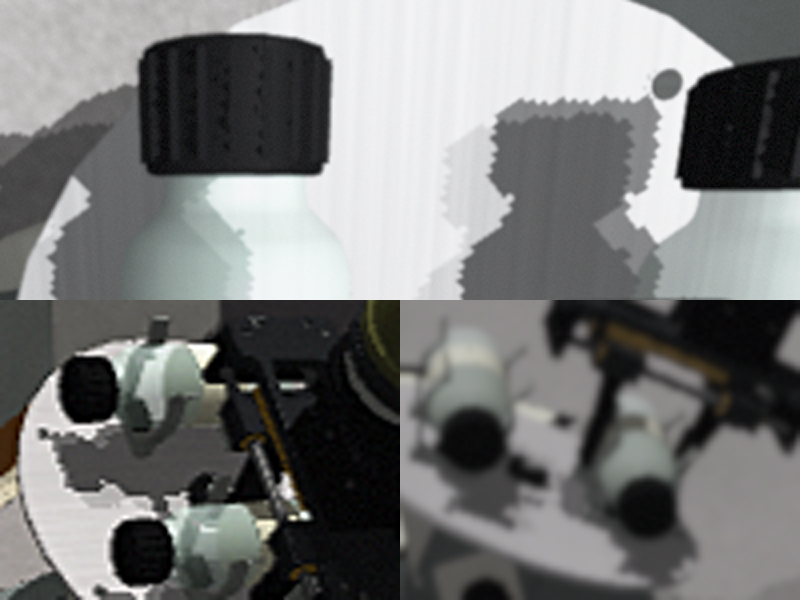

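Emit:
servo_tool --plan '[[0.85,[0,0,0],[0,0,0]],[0.85,[0,0,0],[0,0,0]],[0.85,[0,0,0],[0,0,0]],[0.85,[0,0,0],[0,0,0]],[0.85,[0,0,0],[0,0,0]],[0.85,[0,0,0],[0,0,0]],[0.85,[0,0,-0.5],[0,0,0]],[0.85,[0,0,-1],[0,0,0]],[0.85,[0,0,-1],[0,0,0]],[0.85,[0,0,-1.5],[0,0,0]],[0.85,[0,0,-1.5],[0,0,0]],[0.85,[0,0,-1.5],[0,0,0]],[0.85,[0,0,-1],[0,0,0]],[0.85,[0,0,0],[0,0,0]],[0.85,[0,0,0],[0,0,0]]]'

```text
time_s: 20.0
tool_pos: [0.5735, -0.1641, 0.2304]
tool_rot: [145.5, -9.7, 52.8]
force: [0.2, -0.9, 1.3]
grip_width: 0.074
```

```bash
python3 st.py; sed -i 's/160,30,400,140 if 0 else 150,2/160,100,400,150,2/' look.py; python3 look.py pics/l2.png
```

```text
bottle in station mm [ 2.2  4.2 87.5] force st [ 1.4 -0.4  0.7]
1 x [-0.51, -0.31, 8.74] [0.52, -0.51, 0.11]
S w [271.9 230.8] s [293.7 145.5] c [198.  178.3]
cap w [271.7 110.9] s [263.9 147.8] c [201.4 191. ]
bot w [272.  295.5] s [311.  144.2] c [196.1 171.2]
L w [429.9 230.7] s [279.1 106.2] c [157. 162.]
lcap w [444.1 111.4] s [249.6 106.8] c [157.6 174.3]
```

View pics/l2.png

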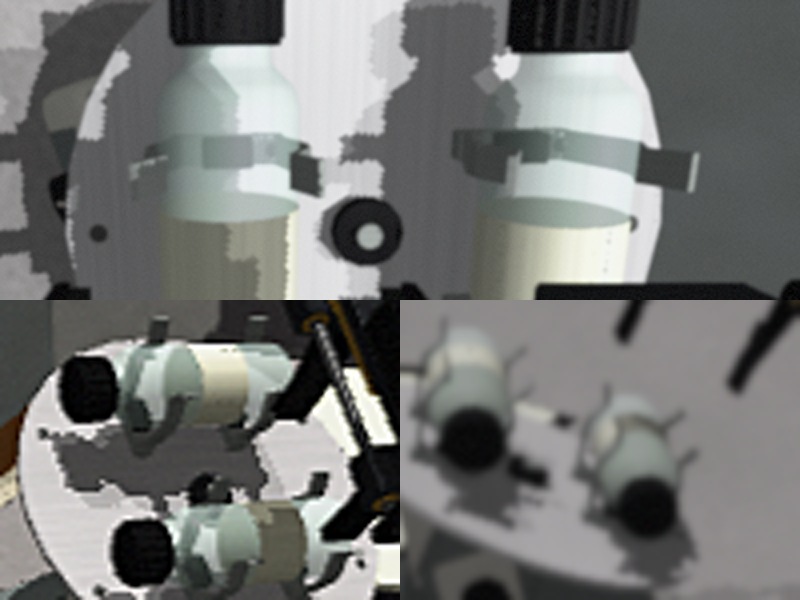

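```bash
python3 -c "
from h import *
print(env.sign_off(), env.get_obs()['time_s'])"
```

```text
the job is handed in; nothing more can be done
the job is handed in; nothing more can be done
```

I coated the bottle and pressed it into the empty pair of clips, then let go and handed the job in. My last reading before hand-in was 20.0 s of the 54 s allowed.

- **Coating:** I held it about 41° cap down for 2 s, about 42° cap up for 2 s, then level for 1 s. A picture in each tip showed the bottle had not slipped in the grip.
- **Pressing:** I pressed along the plate's normal until it stopped hard on the pads. The force rose briefly to about 58 N, more than the 10 to 22 N the clips need, but below the 120 N wrist limit.
- **Last checks:** After release the pictures show it in both clips, parallel to the loaded bottle and with its cap on the same side. It looks the same height over the plate, and the gripper is about 85 mm clear.
- **Offsets:** The arm's pose before release put the bottle about 0.5 mm off across the clips, 3 mm along them towards the cap, and 2 mm deep. These all pass (limits 4, 9 and 4 mm), but my station estimate is only good to about 2–3 mm. The pictures agree on the 3 mm along the clips.
- **Other items:** The rotor looked unmoved in the last pictures. I did not re-measure the jars or the dish; the arm passed nothing close enough to touch them.

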